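# Close the stuck sample carriage of a real-time PCR cycler and clamp it

## Robot

A 7-joint arm with a two-finger parallel gripper is mounted at the origin on the work surface. World frame = base frame: x ahead of the robot, y to its left, z up, the work surface at z = 0. Lengths are in m, angles in degrees, forces in N, time in s.
With the tool pointing down it reaches from about 0.35 to 0.9 m from the base axis. Payload 19.9 kg.
Tool frame: the origin (TCP) lies between the finger pads; the fingertips stand 19 mm ahead of it and the grasp point (between the pads) is the TCP; z points along the fingers, y is the direction in which the jaws open and shut (so a half turn about z gives the same grasp; the last joint's range is limited). The gripper opens to 94 mm and grips with 3 to 60 N. Pads are 16 mm wide; open, the fingers measure 119 mm over their backs; the gripper's body (75 mm by 177 mm) begins 78 mm behind the grasp point.
Start: joints at [61.851, 23.915, -0.59, 92.452, 0.269, 63.638, -3.037], TCP at [0.272, -0.563, 0.224] pointing down, gripper open.
Joint ranges: [-161.28, 161.28], [-22.2, 115.67], [-73.04, 71.86], [3.21, 147.25], [-68.34, 248.33], [10.77, 114.83], [-161.83, 161.83]. Speed limits (degrees/s): [108.29, 108.29, 136.94, 136.94, 172.46, 172.46, 172.46].

## Interface

Orientations are given as a 3x3 rotation matrix whose columns are the frame's x, y, z axes.
In Python, from station import bot gives the robot as it stands. Calls block until the motion is done:
- bot.movep(position, orientation): joint-space move of the TCP to a pose.
- bot.move_l(position, orientation=None, velocity=0.15): straight line of the TCP; orientation=None keeps the orientation; velocity is the mean speed in m/s.
- bot.goto_joints(angles): joint-space move.
- bot.move_gripper(opening): finger opening in m; the grip force is fixed at half the most; returns when the fingers have stopped.
- bot.wait(seconds).
- bot.ik(position, orientation): joint angles nearest the present ones, or None.
- bot.read_state(): the state.
- bot.camera(name): name is "side" or "top"; returns (picture, depth): 480x640x3 uint8, red, green, blue; 480x640 float32, m along the optical axis (not along the pixel's ray), 0 where there is no reading.
- bot.calibration(name): a dict with "intrinsics" (3x3 intrinsics, pixels), "extrinsics" (4x4, takes a point from camera to world coordinates). Camera axes: x right, y down, z forward; pixel columns grow to the right and rows downward; lengths in m; the calibration is good to about 2 mm. A picture is of the moment at which its call begins. calibration takes no time and is no camera call.
A pose or a line that the arm cannot do raises bot.Unreachable and nothing moves.
- bot.sign_off(): hands the job in, once; it reports no verdict.
The state is a dict: "t": time; "joints": joint angles; "joint_velocities": joint speeds; "joint_efforts": joint torques, N m; "tool_pos": TCP position; "tcp_rot": TCP orientation; "ft_force": force on the tool from outside, world axes, zero at the start; "torque": the same for the moment, N m; "grip_width": finger opening in m.
Only numpy, scipy, OpenCV 4.12 (cv2) and the standard library are available. Lean on these libraries where they do the work, as an engineer would, in place of code of your own. Each camera call takes 0.05 s, during which the arm holds its last target.

## Task

The loaded sample carriage of the cycler has stuck on its rails part-way out: push on its front panel, no harder than it needs, until it breaks free, and slide it fully home, bringing it up gently against the end stop hidden inside without ramming it. Then press the clamp lever on top of the cycler's nose right down. Do not disturb the tube rack, jar, tip box and sealing paddle standing round the carriage.

Things in the scene. Friction and masses are not known exactly. Their poses are not given: they have to be found in the camera images.
- cycler: compact bench instrument, fixed, 300 wide, 400 deep, 268 high. Origin: on the bench under the middle of its front face; x axis level, into the machine (the way the carriage goes home), y along its front, z up. Its front 80 mm is a low silver nose with a flat top 118 mm high; behind it the leaning display and the purple tower rise to 268 mm
- panel (a point): centre of the outer face of the carriage's cream front panel, 200 wide (along cycler y), 86 high, 25 to 111 mm above the bench; it faces cycler -x, axes parallel to the cycler's. At the start 105 to 130 mm out from the cycler's front face; when home still 18 to 51 mm out, as the hidden stop is set for the block fitted. Behind it deck and white plate. Over 30 N on the carriage bends it
- carriage (a joint): travel of the carriage (0.8 kg) along cycler +x, m, 0 at the start. Stuck: 10 to 20 N start it; it gives 1 to 9 mm, then lets go, jumps ahead by up to 30 mm, and runs on with about 2 N of drag. After 54 to 112 mm its tail meets the end stop, a hidden rubber bumper (0.25 mm per N, damped); over 9 N on it spoils its position sensor. Let go, the carriage stays lightly against it
- lever_tip (a point): top of the black end pad (22 x 40 mm) of the clamp lever, 66 mm from its pin. With the lever open it is about 190 mm above the bench and some 50 mm behind the cycler's front face; closed, 137 mm above the bench and 22 mm behind that face
- lever_pin (a point): the lever's pin: 88 mm behind the cycler's front face, 62 mm to cycler +y of its middle, 131 mm above the bench; its axis is along cycler y
- lever (a joint): angle of the clamp lever, rad: 0 = open, arm standing 0.95 rad above level; 0.95 = closed, arm level. It closes by turning downward towards the cycler's front. Stiff: 2 to 5 N down on the end pad moves it, and it stays where it is left
- tube_rack: bystander: white rack of eight small tubes, 100 x 52 x 50 high, beside the carriage on the cycler's +y side; origin at the centre of its underside
- reagent_jar: bystander: small jar, 44 across, 75 high, beside the carriage on the cycler's -y side; origin at the centre of its underside
- tip_box: bystander: grey box of pipette tips, 120 x 85 x 58 high; origin at the centre of its underside
- seal_paddle: bystander: flat film-sealing paddle, 140 long, 11 high, lying on the bench; origin under its middle

How it is judged (in metres and radians):
On the way, in this order (a step that is already met when the one before it is completed fails the run):
1. the carriage is home, resting against the end stop inside the cycler (contact force between carriage and cycler above 0.4 N), for 0.3 s.
2. the clamp lever is pressed right down (value of joint lever above 0.87 rad), for 0.2 s.
At the end, for the whole second after the job is handed in: the carriage is home and still rests against its end stop (over 0.3 N between them), the clamp lever is down (within 0.08 rad of closed), all at rest and released (contact force between carriage and cycler above 0.3 N and value of joint lever above 0.87 rad and velocity of joint carriage between -0.01 and 0.01 m/s); the robot touches nothing.
It fails at once if the end stop is pressed or struck with more than 9 N (contact force between carriage and cycler above 9 N).
It fails at once if the robot pushes the carriage with more than 30 N (contact force between any of the fingers, the arm and carriage above 30 N).
It fails at once if the tube rack, jar, tip box or paddle is moved by more than 25 mm (distance of any of tube_rack, reagent_jar, tip_box, seal_paddle from where it was at the start of the episode above 0.025 m).
It also fails if it takes over 58 s, if anything falls off the work surface, if the arm or the gripper's body presses on something with over 40 N, if the wrist force passes 120 N, or if a joint passes its speed limit or range.

## Working session

There is one attempt and no reset: what is moved stays moved. The work goes in short steps, each a Python script; the robot and the scene stay as the last script left them, time stands still between calls to the robot, and variables do not carry over. Pictures are saved under pics/ and viewed, and the job is handed in when it is done.

```bash
ls; mkdir -p pics; python3 - <<'E'
from station import bot
import cv2,numpy as np
for n in("side","top"):
    p,d=bot.camera(n); cv2.imwrite(f"pics/{n}0.png",p[:,:,::-1]); np.save(f"{n}_d0.npy",d); np.save(f"{n}_p0.npy",p)
    c=bot.calibration(n); print(n,c["intrinsics"],c["extrinsics"])
s=bot.read_state(); print(s["t"],s["ft_force"],s["tool_pos"],s["tcp_rot"],s["grip_width"])
E
```

```text
pics
side [[540.8594072    0.         317.57216405]
 [  0.         540.8594072  244.21421498]
 [  0.           0.           1.        ]] [[-0.89422218 -0.27417104  0.35383179  0.2415577 ]
 [-0.44706571  0.58647756 -0.67540826  0.70458488]
 [-0.02233702 -0.76215111 -0.64701372  0.7222571 ]
 [ 0.          0.          0.          1.        ]]
top [[531.75771048   0.         313.35562675]
 [  0.         531.75771048 235.96379042]
 [  0.           0.           1.        ]] [[-0.01880904 -0.99440664  0.10393096  0.46306675]
 [-0.99981392  0.01915217  0.00230448  0.07125018]
 [-0.00428209 -0.10386828 -0.99458184  1.18281806]
 [ 0.          0.          0.          1.        ]]
0.1 [ 0.4162686   0.17475638 -0.18505046] [ 0.27158164 -0.56256364  0.22389792] [[ 9.00530309e-01  4.34792903e-01 -5.41907983e-04]
 [ 4.34793232e-01 -9.00529842e-01  9.21224762e-04]
 [-8.74623218e-05 -1.06520874e-03 -9.99999429e-01]] 0.09395894588456817
```

View pics/side0.png

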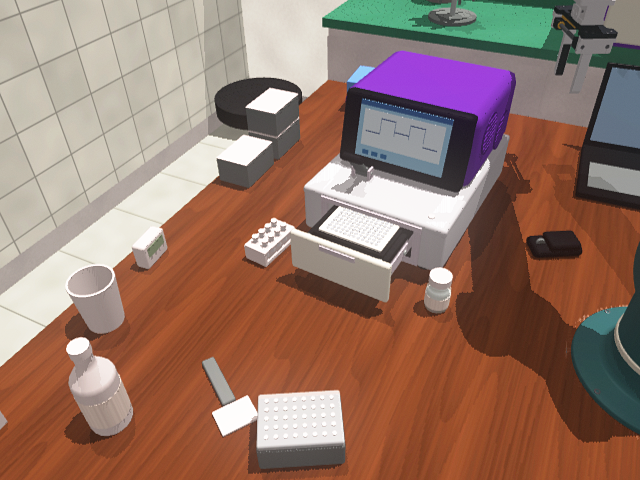

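View pics/top0.png

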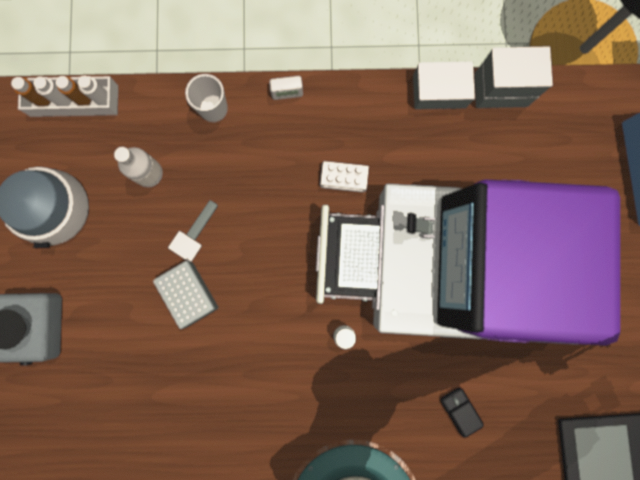

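Side view: the cream panel is around (345,262), the rack at (268,242), the jar at (438,290), the tip box at (300,430) and the lever at (352,180). In the top view the carriage goes home toward image right, about world −y. The panel edge is at column ~322 and the lever pad at (411,223).

```bash
cat >h.py <<'E'
import numpy as np,cv2
def cloud(bot,n,d):
    c=bot.calibration(n);K=c["intrinsics"];E=c["extrinsics"]
    v,u=np.mgrid[:480,:640]
    P=np.stack([(u-K[0,2])/K[0,0]*d,(v-K[1,2])/K[1,1]*d,d],-1)
    return P@E[:3,:3].T+E[:3,3]
E
python3 - <<'E'
from station import bot
from h import *
A={n:cloud(bot,n,np.load(n+"_d0.npy")) for n in("side","top")}
I={n:np.load(n+"_p0.npy") for n in A}
S=A["side"];T=A["top"]
def show(n,pts):
    for u,v in pts: print(n,(u,v),A[n][v,u].round(4),I[n][v,u])
show("side",[(345,262),(310,258),(380,280),(335,250),(340,245),(380,215),(250,300)])
show("top",[(322,230),(322,280),(400,300),(411,223),(344,176),(344,337),(184,290),(250,250)])
# panel face plane
m=np.zeros((480,640),np.uint8);cv2.fillPoly(m,[np.array([[300,250],[382,277],[380,289],[302,262]])],1)
P=S[m>0];P=P[np.isfinite(P).all(1)];c=P.mean(0);u,s,vt=np.linalg.svd(P-c);print("face",c,vt[2],s/np.sqrt(len(P)))
# panel top edge via top cloud
X=T[...,0];Y=T[...,1];Z=T[...,2]
box=(np.arange(640)[None]>300)&(np.arange(640)[None]<330)&(np.arange(480)[:,None]>195)&(np.arange(480)[:,None]<315)
k=box&(Z>.1)&(Z<.12);p=T[k];print("paneltop n",k.sum(),p.min(0),p.max(0),p.mean(0))
r=cv2.minAreaRect((p[:,:2]*1000).astype(np.float32));print(r)
# nose top
k=(Z>.11)&(Z<.124)&(np.arange(640)[None]>370)&(np.arange(640)[None]<445)&(np.arange(480)[:,None]>180)&(np.arange(480)[:,None]<340)
p=T[k];print("nose",p.min(0),p.max(0),cv2.minAreaRect((p[:,:2]*1000).astype(np.float32)))
# lever
k=(Z>.14)&(np.arange(640)[None]>385)&(np.arange(640)[None]<437)&(np.arange(480)[:,None]>200)&(np.arange(480)[:,None]<245)
p=T[k];print("lev",len(p),p.min(0),p.max(0)); p=p[p[:,2]>.17];print(p.mean(0),p[:,2].max())
# tower side
k=(Z>.2)&(np.arange(640)[None]>435);p=T[k];p=p[(p[:,0]<.75)];print("tower",p.min(0),p.max(0))
E
```

```text
side (345, 262) [0.5236 0.0653 0.0882] [153 143 133]
side (310, 258) [0.596  0.0594 0.0653] [152 141 130]
side (380, 280) [0.4555 0.0713 0.0781] [151 140 130]
side (335, 250) [0.5448 0.061  0.1048] [195 180 175]
side (340, 245) [0.5488 0.0314 0.0918] [225 213 197]
side (380, 215) [ 0.5083 -0.0578  0.1108] [253 244 248]
side (250, 300) [ 0.6785  0.1459 -0.    ] [142  73  43]
top (322, 230) [0.5871 0.0559 0.1094] [218 216 190]
top (322, 280) [0.4858 0.0581 0.1116] [242 241 229]
top (400, 300) [ 0.4431 -0.0959  0.1186] [239 238 233]
top (411, 223) [ 0.587  -0.1093  0.1964] [54 52 53]
top (344, 176) [0.713  0.0044 0.0399] [241 237 228]
top (344, 337) [0.3692 0.0149 0.0761] [243 242 236]
top (184, 290) [0.4714 0.348  0.0601] [191 192 181]
top (250, 250) [0.5579 0.2159 0.0006] [114  73  47]
face [0.53033475 0.06595564 0.06815658] [ 0.02327588  0.73239914 -0.68047758] [0.05852573 0.0386648  0.00622484]
paneltop n 727 [0.44191767 0.04267118 0.10000259] [0.63844166 0.0689014  0.11738436] [0.53902834 0.05658397 0.11051357]
((540.16455078125, 54.86265182495117), (24.307252883911133, 196.67584228515625), 88.87208557128906)
nose [ 0.37251416 -0.19388508  0.11000977] [ 0.6787406  -0.05043738  0.12399332] ((526.250732421875, -121.02156829833984), (133.6212921142578, 302.86712646484375), 87.60456848144531)
lev 449 [ 0.46306675 -0.16526835  0.14000118] [0.60896496 0.07125018 1.18281806]
[ 0.58396067 -0.10668483  0.22634305] 1.1828180587533699
tower [ 0.36333043 -0.46278812  0.20003566] [0.65850072 0.07125018 1.18281806]
```

```bash
python3 - <<'E'
import cv2
a=cv2.imread("pics/side0.png")[140:320,270:470];cv2.imwrite("pics/sc.png",cv2.resize(a,None,fx=3.2,fy=3.2,interpolation=2))
a=cv2.imread("pics/top0.png")[170:350,300:450];cv2.imwrite("pics/tc.png",cv2.resize(a,None,fx=3.2,fy=3.2,interpolation=2))
E
```

```text
(no output)
```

View pics/sc.png

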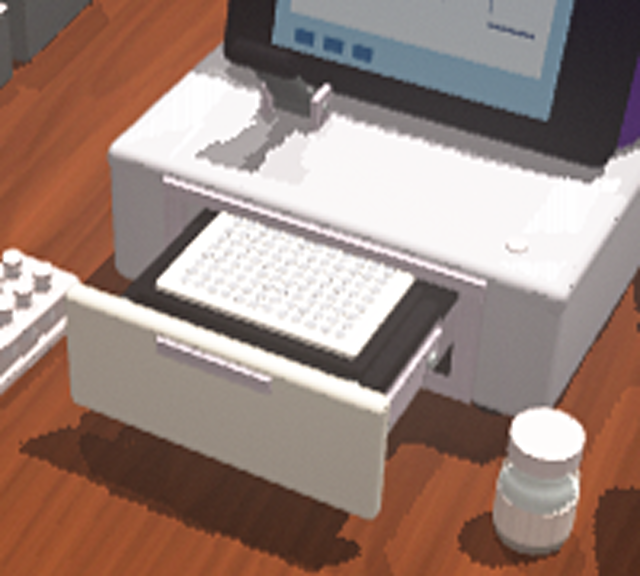

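View pics/tc.png

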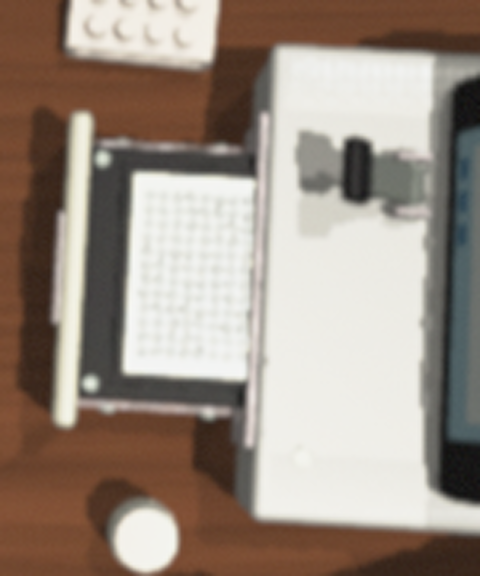

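The crops show the handle as a thin lip at the middle of the panel's top edge. The lever pad is black, at about (411,223) in the full top view. The rack stands close to the panel's +y end and the jar is clear of it.

```bash
python3 - <<'E'
from station import bot
from h import *
A={n:cloud(bot,n,np.load(n+"_d0.npy")) for n in("side","top")}
S=A["side"];T=A["top"]
m=np.zeros((480,640),np.uint8);cv2.fillPoly(m,[np.array([[297,245],[384,272],[384,292],[297,262]])],1)
P=S[m>0];P=P[(P[:,2]>.03)&(P[:,2]<.085)]
for lo in np.arange(.44,.64,.02):
    q=P[(P[:,0]>lo)&(P[:,0]<lo+.02)]
    if len(q): print(round(lo+.01,2),len(q),np.percentile(q[:,1],[5,50,95]).round(4))
q=P
for i in range(8):
    a=np.polyfit(q[:,0],q[:,1],1);r=q[:,1]-np.polyval(a,q[:,0]);q=q[abs(r)<max(.003,1.5*r.std())]
print("face line y=",a,"yaw",np.degrees(np.arctan(a[0])),len(q))
# nose front top edge from top view: first col per row with Z>.11
Z=T[...,2];e=[]
for v in range(195,330):
    for u in range(365,400):
        if .114<Z[v,u]<.124 and .114<Z[v,u+2]<.124: e.append(T[v,u]);break
e=np.array(e)
q=e
for i in range(8):
    a=np.polyfit(q[:,0],q[:,1],1);r=q[:,1]-np.polyval(a,q[:,0]);q=q[abs(r)<max(.002,1.5*r.std())]
print("nose front y=",a,np.degrees(np.arctan(a[0])),len(q),r.std())
# nose sides: per column top/bottom rows
for u in (390,400,410,420,430):
    vs=[v for v in range(170,350) if .112<Z[v,u]<.124]; print(u,T[vs[0],u].round(4),T[vs[-1],u].round(4))
for v in range(212,236,4): print([tuple(T[v,u].round(3)) for u in range(404,418,4)])
for nm,(u0,u1,v0,v1) in dict(rack=(312,375,155,195),jar=(325,365,320,355)).items():
    p=T[v0:v1,u0:u1].reshape(-1,3);p=p[(p[:,2]>.03)&(p[:,2]<.1)];print(nm,p.min(0),p.max(0))
p=T[195:350,200:300].reshape(-1,3);print(p[:,2].max(),p.min(0),p.max(0))
E
```

```text
0.45 103 [0.0685 0.0699 0.072 ]
0.47 155 [0.0667 0.0688 0.0707]
0.49 159 [0.0657 0.0674 0.0693]
0.51 162 [0.0638 0.0657 0.0673]
0.53 160 [0.0621 0.064  0.0661]
0.55 160 [0.0608 0.0628 0.0648]
0.57 165 [0.0594 0.061  0.0626]
0.59 158 [0.0576 0.0596 0.0617]
0.61 160 [0.0562 0.058  0.0603]
0.63 44 [0.0558 0.0571 0.0589]
face line y= [-0.07658561  0.10477159] yaw -4.3794830062437 1418
nose front y= [-0.07743627 -0.02230184] -4.427934947568996 116 0.0009195624788107019
390 [ 0.6775 -0.084   0.1183] [ 0.3828 -0.0739  0.1192]
400 [ 0.6782 -0.1052  0.1129] [ 0.3803 -0.0939  0.1173]
410 [ 0.6748 -0.1248  0.1171] [ 0.3777 -0.1143  0.1127]
420 [ 0.6749 -0.1456  0.1147] [ 0.3776 -0.1334  0.1165]
430 [ 0.672  -0.1653  0.1171] [ 0.3753 -0.1532  0.1162]
[(np.float64(0.619), np.float64(-0.11), np.float64(0.118)), (np.float64(0.609), np.float64(-0.106), np.float64(0.19)), (np.float64(0.608), np.float64(-0.113), np.float64(0.192)), (np.float64(0.619), np.float64(-0.134), np.float64(0.121))]
[(np.float64(0.611), np.float64(-0.11), np.float64(0.117)), (np.float64(0.601), np.float64(-0.106), np.float64(0
[... 634 characters left out ...]
at64(-0.109), np.float64(0.116)), (np.float64(0.578), np.float64(-0.104), np.float64(0.191)), (np.float64(0.578), np.float64(-0.111), np.float64(0.193)), (np.float64(0.58), np.float64(-0.122), np.float64(0.178))]
[(np.float64(0.579), np.float64(-0.108), np.float64(0.121)), (np.float64(0.571), np.float64(-0.105), np.float64(0.188)), (np.float64(0.571), np.float64(-0.112), np.float64(0.189)), (np.float64(0.578), np.float64(-0.133), np.float64(0.118))]
rack [ 0.68545066 -0.04931531  0.03088241] [0.74903554 0.05496968 0.06084586]
jar [ 0.34885756 -0.00786302  0.03022353] [0.38920957 0.03415879 0.08143991]
1.1828180587533699 [ 0.33852002  0.07125018 -0.00922868] [0.6845802  0.32878276 1.18281806]
```

```bash
cat >>h.py <<'E'
xc=np.array([-.0768,-.997,0]);xc/=np.linalg.norm(xc);yc=np.array([-xc[1],xc[0],0]);zc=np.array([0,0,1.])
F=np.array([.531,-.063,0]); PAN=np.array([.540,.0634,0])
# tool down, y along +-yc
def R(s): 
    y=s*yc;z=-zc;return np.stack([np.cross(y,z),y,z],1)
E
python3 - <<'E'
from station import bot
from h import *
s=bot.read_state();p=s["tool_pos"]
tgt=PAN-.055*yc-.045*xc
print(tgt)
for sg in(1,-1):
    for z in(.42,.075): print(sg,z,bot.ik(np.r_[tgt[:2],z],R(sg)))
try: print(bot.ik([p[0],p[1],.42],s["tcp_rot"]))
except Exception as e: print(e)
E
```

```text
[0.48861862 0.11249128 0.        ]
1 0.42 [ 26.40621742   6.82152706 -47.0355271   91.62892461   5.01638441
  83.73401591 -25.38000614]
1 0.075 [ 15.44874306  28.43058533 -38.86330703 115.67276957  25.29968551
  44.34912351 -42.95570744]
-1 0.42 [ 39.09876951   9.58857489 -62.71691878  91.3587065    8.55640179
  84.27732931 151.44720765]
-1 0.075 [ 31.94074051  39.02502832 -62.19975009 115.23367653  43.96170082
  53.35656498 121.77571075]
[ 6.15113217e+01  1.80585333e+01 -1.41340161e-01  7.57833051e+01
  4.58830435e-02  8.62194199e+01 -2.85399430e+00]
```

```bash
python3 - <<'E'
from station import bot
from h import *
s=bot.read_state();p=s["tool_pos"]
bot.move_l([p[0],p[1],.42],velocity=.25);print(bot.read_state()["t"])
j=np.array(bot.read_state()["joints"]);j[0]=-14;j[6]=12
bot.goto_joints(j);s=bot.read_state();print(s["t"],s["tool_pos"],s["tcp_rot"][:,1])
tgt=PAN-.055*yc-.045*xc
print(bot.ik(np.r_[tgt[:2],.25],R(1)),bot.ik(np.r_[tgt[:2],.25],R(-1)))
E
```

```text
1.0333
3.7333 [0.612451   0.12137155 0.41843714] [ 0.89824796  0.4394841  -0.00208187]
[-18.62677997   9.69644884   2.4044511  108.12005783  -0.45772013
  62.1926229  -20.44796716] [  0.86317681  10.61817757 -19.51268536 107.49669053   3.97735931
  62.53880829 155.41862436]
```

```bash
python3 - <<'E'
from station import bot
from h import *
tgt=PAN-.055*yc-.045*xc
bot.movep(np.r_[tgt[:2],.25],R(1))
bot.move_gripper(0.0)
print(bot.read_state()["t"])
bot.move_l(np.r_[tgt[:2],.075],R(1),velocity=.15)
s=bot.read_state();print(s["t"],s["tool_pos"],s["ft_force"],s["grip_width"])
for n in("side",):
    p,d=bot.camera(n);cv2.imwrite(f"pics/{n}1.png",p[:,:,::-1])
for i in range(4):
    bot.wait(.05);s=bot.read_state();print(s["t"],s["ft_force"],s["ft_force"]@-xc)
E
```

```text
6.0
7.3167 [0.48901496 0.11259643 0.07565698] [ 0.0090298   0.7483398  -0.34743892] 0.0003169886797068094
7.4167 [ 0.46696597  0.36867081 -0.28107344] 0.40344649877969346
7.4667 [ 0.12959543  0.33141296 -1.35928804] 0.3403874366679269
7.5167 [-0.11736747 -0.37738608 -0.19504458] -0.38528561183816806
7.5667 [ 0.16808166 -0.30378529 -0.7377816 ] -0.28997871044692247
```

View pics/side1.png

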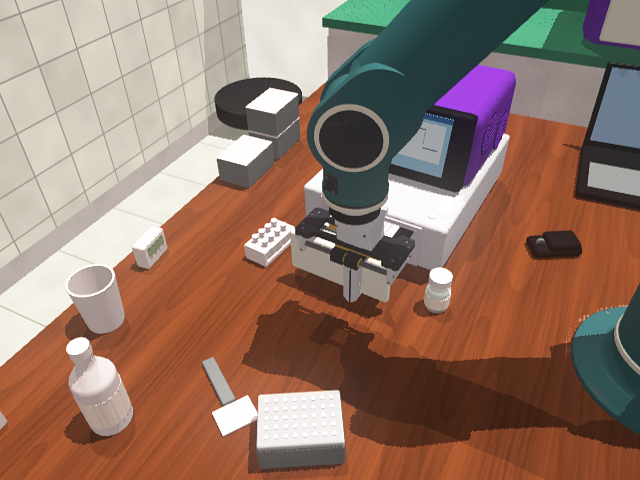

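The closed fingers are at (350,280), in front of the panel and clear of the jar and rack. Next I approach until contact and start pushing.

```bash
cat >>h.py <<'E'
B0=PAN-.055*yc-.045*xc
def goto(bot,a,v): 
    bot.move_l(np.r_[(B0+a*xc)[:2],.075],R(1),velocity=v)
def rd(bot):
    s=bot.read_state();return s["t"],(s["tool_pos"]-B0)@xc,s["ft_force"]@-xc
E
python3 - <<'E'
from station import bot
from h import *
goto(bot,.026,.05);print(rd(bot))
a=.026;peak=0
for i in range(40):
    a+=.001;goto(bot,a,.02);t,x,f=rd(bot);print(round(a*1e3,1),round(t,2),round(x*1e3,2),round(f,2))
    if f>3: break
E
```

```text
(8.2333, np.float64(0.025967199592803577), np.float64(-0.5158910802646052))
27.0 8.48 26.84 0.06
28.0 8.73 28.02 0.13
29.0 8.98 29.05 0.74
30.0 9.23 30.07 -0.03
31.0 9.48 31.05 -0.07
32.0 9.73 32.06 -0.76
33.0 9.98 33.08 -0.09
34.0 10.23 34.08 -0.08
35.0 10.48 35.06 0.27
36.0 10.73 35.99 0.18
37.0 10.98 36.97 0.94
38.0 11.23 37.74 5.1
```

```bash
python3 - <<'E'
from station import bot
from h import *
a=.038;peak=0
for i in range(50):
    a+=.0004;goto(bot,a,.01);t,x,f=rd(bot);print(round(a*1e3,1),round(t,2),round(x*1e3,2),round(f,2))
    peak=max(peak,f)
    if f>24 or (peak>8 and f<4): break
E
```

```text
38.4 11.48 37.94 5.72
38.8 11.73 38.16 7.71
39.2 11.98 38.42 8.17
39.6 12.23 38.63 9.11
40.0 12.48 38.88 11.68
40.4 12.73 39.08 12.25
40.8 12.98 39.32 12.46
41.2 13.23 39.61 14.94
41.6 13.48 39.85 14.52
42.0 13.73 40.09 15.14
42.4 13.98 40.38 16.95
42.8 14.23 40.77 16.53
43.2 14.48 41.4 14.55
43.6 14.73 42.05 13.47
44.0 14.98 42.68 11.76
44.4 15.23 43.34 10.81
44.8 15.48 43.96 7.71
45.2 15.73 44.63 6.52
45.6 15.98 45.22 6.19
46.0 16.23 45.93 3.51
```

Breakaway peaked at about 17 N and the force has now dropped off. Next I advance through the part where the stop can't be yet: travel of at least 54 mm puts it beyond a≈0.091.

```bash
python3 - <<'E'
from station import bot
from h import *
p,d=bot.camera("side");cv2.imwrite("pics/side2.png",p[:,:,::-1])
a=.046
while a<.0859:
    a+=.005;goto(bot,a,.03);t,x,f=rd(bot);print(round(a*1e3,1),round(t,2),round(x*1e3,2),round(f,2))
    if f>7: break
E
```

```text
51.0 16.6 51.62 -1.02
56.0 16.92 56.29 0.06
61.0 17.23 61.27 1.03
66.0 17.55 66.33 0.32
71.0 17.87 71.35 -0.35
76.0 18.18 76.34 0.04
81.0 18.5 81.36 -1.14
86.0 18.82 86.33 1.53
```

View pics/side2.png

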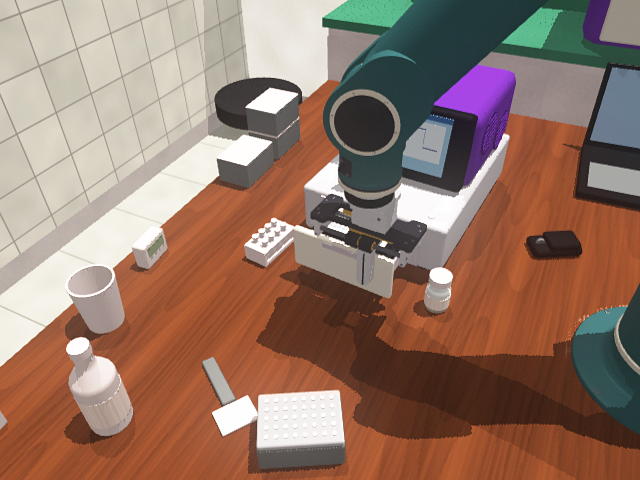

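The carriage jumped ahead of the fingers, and nothing else was touched. I continue in small steps with the stop detector armed.

```bash
python3 - <<'E'
from station import bot
from h import *
a=.086;out=[]
while a<.155:
    a+=.0015;goto(bot,a,.015 if a>.105 else .025);t,x,f=rd(bot)
    f=np.median([f]+[(bot.wait(.017),rd(bot)[2])[1] for _ in range(2)])
    print(round(a*1e3,1),round(t,2),round(x*1e3,2),round(f,2))
    if f>3.3: break
    if t>38: break
E
```

```text
87.5 19.07 87.61 -0.57
89.0 19.35 89.1 0.2
90.5 19.63 90.63 0.49
92.0 19.92 92.17 0.3
93.5 20.2 93.66 -0.1
95.0 20.48 95.17 0.53
96.5 20.77 96.69 0.05
98.0 21.05 98.15 0.73
99.5 21.33 99.64 -0.24
101.0 21.62 101.18 0.32
102.5 21.9 102.67 0.14
104.0 22.18 104.17 0.45
105.5 22.47 105.67 -0.18
107.0 22.75 107.15 -0.65
108.5 23.03 108.68 0.45
110.0 23.32 110.16 -0.33
111.5 23.6 111.67 0.3
113.0 23.88 113.14 -0.13
114.5 24.17 114.66 -0.23
116.0 24.45 116.17 -0.33
117.5 24.73 117.66 -0.72
119.0 25.02 118.91 2.39
120.5 25.3 120.0 5.65
```

```bash
python3 - <<'E'
from station import bot
from h import *
for i in range(8):
    bot.wait(.05);print([round(float(v),4) for v in rd(bot)])
p,d=bot.camera("side");cv2.imwrite("pics/side3.png",p[:,:,::-1])
S=cloud(bot,"side",d)
for uv in [(310,235),(320,240),(310,245),(325,250)]: print(uv,p[uv[1],uv[0]],S[uv[1],uv[0]],(S[uv[1],uv[0]]-F)@xc)
E
```

```text
[25.3833, 0.12, 5.8267]
[25.4333, 0.12, 5.2052]
[25.4833, 0.12, 5.8867]
[25.5333, 0.12, 6.1733]
[25.5833, 0.12, 6.022]
[25.6333, 0.12, 5.4652]
[25.6833, 0.1201, 5.2875]
[25.7333, 0.12, 5.505]
(310, 235) [83 51 40] [ 0.66537977 -0.07120416 -0.00164387] -0.0021409186710650108
(320, 240) [161 148 139] [ 0.61940243 -0.02756851  0.03391494] -0.0421164540691787
(310, 245) [125  71  47] [ 0.65000628 -0.04131741 -0.00077706] -0.03075865053697733
(325, 250) [99 59 44] [ 6.14592855e-01 -3.93238658e-02  1.61589662e-04] -0.030026429717394807
```

View pics/side3.png

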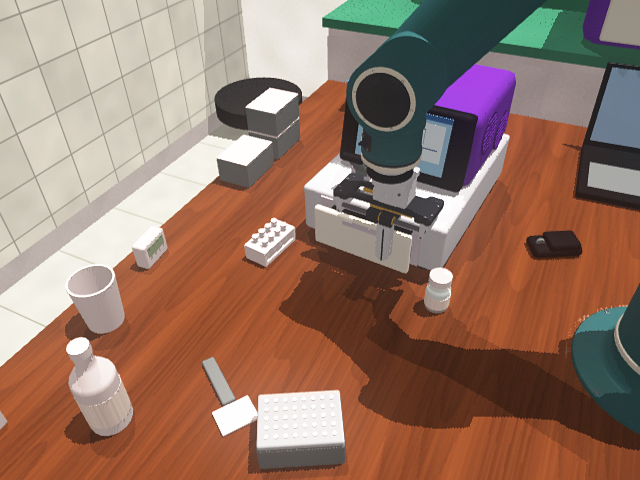

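The panel face now lies about 42 mm out, within the 18–51 mm range. A steady 5.6 N means it is on the bumper, since drag alone is about 2 N. The rack and jar are untouched. I release it, then go to the lever.

```bash
python3 - <<'E'
from station import bot
from h import *
goto(bot,.117,.01);print(rd(bot))
goto(bot,.085,.08)
q=B0+.085*xc
bot.move_l(np.r_[q[:2],.30],R(1),velocity=.2)
def P(c,z): return np.r_[(F+c*xc+.062*yc)[:2],z+.019]
bot.move_l(P(.045,.26),R(1),velocity=.2)
s=bot.read_state();print(s["t"],s["tool_pos"],s["ft_force"])
bot.move_l(P(.045,.215),R(1),velocity=.1)
p,d=bot.camera("side");cv2.imwrite("pics/side4.png",p[:,:,::-1])
p,d=bot.camera("top");cv2.imwrite("pics/top4.png",p[:,:,::-1])
s=bot.read_state();print(s["t"],s["tool_pos"],s["ft_force"])
E
python3 - <<'E'
import cv2,numpy as np
a=cv2.imread("pics/side4.png")[100:340,240:500];b=cv2.imread("pics/top4.png")[130:370,280:520]
cv2.imwrite("pics/c4.png",cv2.resize(np.hstack([a,b]),None,fx=1.6,fy=1.6))
E
```

```text
(26.2833, np.float64(0.11714605253634551), np.float64(0.3681292837982102))
29.15 [ 0.5890621  -0.11163536  0.27907143] [0.15953771 0.24427747 0.31633721]
29.85 [ 0.58970682 -0.11263365  0.23482041] [-0.80805241 -0.4170632   0.6734546 ]
```

View pics/c4.png

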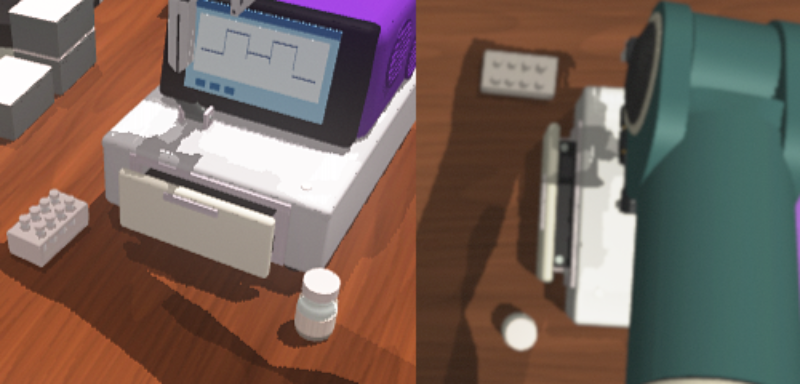

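The carriage is home and the fingers (crop (180,60)) hang just above the lever pad (crop (190,108)). Next I press along the arc.

```bash
python3 - <<'E'
from station import bot
from h import *
def P(c,z): return np.r_[(F+c*xc+.062*yc)[:2],z+.019]
for th in list(np.arange(1.05,0.05,-.1))+[.04,.0,-.03]:
    c=.088-.067*np.cos(th); z=.131+.066*np.sin(th)+.006*np.cos(th)
    bot.move_l(P(c,z),R(1),velocity=.03)
    s=bot.read_state();f=s["ft_force"];print(round(th,2),round(s["t"],2),round((s["tool_pos"][2]-.019)*1e3,1),round(z*1e3,1),f.round(1))
    if np.linalg.norm(f)>18: break
bot.wait(.3);print(bot.read_state()["ft_force"])
p,d=bot.camera("side");cv2.imwrite("pics/side5.png",cv2.resize(p[100:340,240:500,::-1],None,fx=2.2,fy=2.2))
E
```

```text
1.05 30.86 191.4 191.2 [0.6 0.4 0.4]
0.95 31.23 188.1 188.2 [-0.1 -0.1  0.4]
0.85 31.59 184.4 184.5 [ 0.2 -0.5  0.9]
0.75 31.95 180.2 180.4 [-0.7  0.5  0.7]
0.65 32.31 175.5 175.7 [ 0.2 -0.1  0.2]
0.55 32.67 170.4 170.6 [ 0.  -0.2 -0.9]
0.45 33.02 164.9 165.1 [-0.  -0.8  0.4]
0.35 33.39 159.1 159.3 [ 0.3  0.3 -0.1]
0.25 33.76 152.9 153.1 [ 0.7 -0.7 -0.4]
0.15 34.12 146.6 146.8 [0.2 0.7 0.1]
0.04 34.52 139.4 139.6 [ 0.4 -0.1  0.3]
0.0 34.77 137.2 137.0 [0.2 1.  4.5]
-0.03 35.02 136.6 135.0 [-8.1  1.2 24.2]
[-8.04932415  1.57990905 24.23114759]
```

View pics/side5.png

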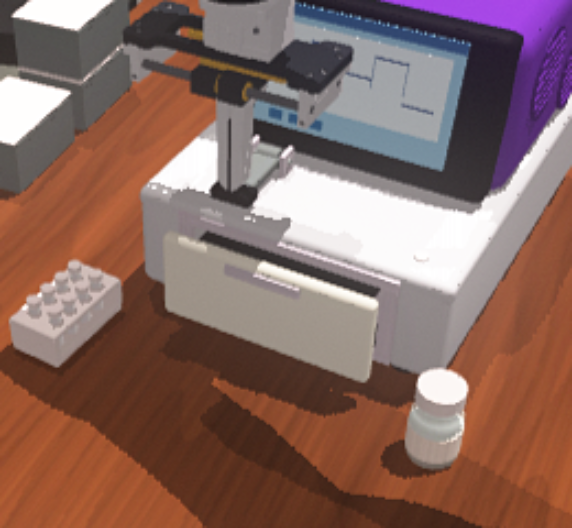

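The pad is under the fingers at the nose front with the lever level. Contact came at exactly 137 mm and then a hard stop. I back off upward and check.

```bash
python3 - <<'E'
from station import bot
from h import *
p=bot.read_state()["tool_pos"]
bot.move_l([p[0],p[1],p[2]+.03],R(1),velocity=.05)
bot.move_l([p[0],p[1],.30],R(1),velocity=.2)
q=B0+.02*xc
bot.move_l(np.r_[q[:2]+[0,.1],.34],R(1),velocity=.25)
bot.wait(.3)
s=bot.read_state();print(s["t"],s["tool_pos"],s["ft_force"])
o=[]
for n in("side","top"):
    p,d=bot.camera(n);cv2.imwrite(f"pics/{n}6.png",p[:,:,::-1]);np.save(n+"_d6.npy",d)
    o.append(p[100:400,200:500,::-1])
cv2.imwrite("pics/c6.png",cv2.resize(np.hstack(o),None,fx=1.33,fy=1.33))
T=cloud(bot,"top",d);L=p.max(2)<90
k=L&(T[...,2]>.125)&(T[...,2]<.21)
loc=(T-F);cx=loc@xc;cy=loc@yc
k&=(cx>0)&(cx<.07)&(cy>.02)&(cy<.1)
print("pad",k.sum(),cx[k].mean(),cy[k].mean(),np.median(T[...,2][k]))
k=(cx>-.08)&(cx<-.005)&(abs(cy-.005)<.09)&(T[...,2]>.1)&(T[...,2]<.125);print("paneltop",k.sum(),np.percentile(cx[k],[2,50,98]))
E
```

```text
38.5333 [0.4872451  0.19213857 0.33992857] [ 0.10021055 -0.04695522 -0.37486675]
pad 175 0.017824067349450298 0.0606562827682729 0.13776133399329482
paneltop 733 [-0.04512604 -0.0363114  -0.00528655]
```

View pics/c6.png

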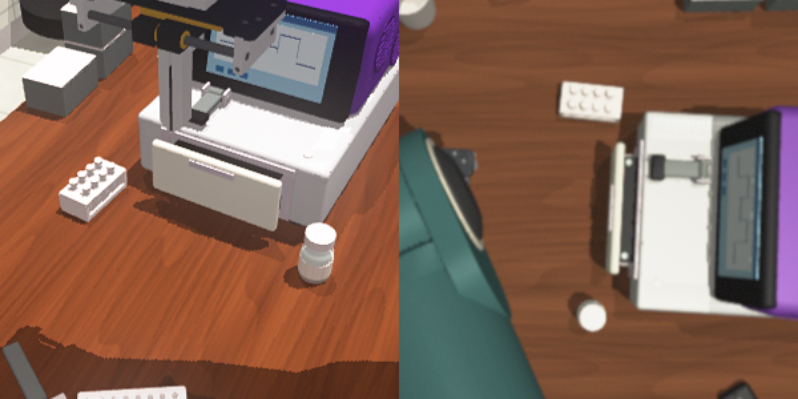

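The lever is down, with the pad top at 0.138 m. The panel is at the home position and the bystanders stand where they were.

```bash
python3 -c "
from station import bot
bot.sign_off()"
```

```text
the job is handed in; nothing more can be done
```

I freed the carriage, slid it home against its end stop and pressed the clamp lever fully down. The job was handed in at about 39 s; sign-off reports no verdict.

- **Carriage:** I pushed the front panel beside its handle with closed fingers. It broke free at a peak of about 17 N. I slid it home in small steps and stopped on the bumper with a steady push of about 5.6 N, including about 2 N of drag. It was held there for over 0.4 s and then eased off.
- **Panel position:** the final pictures put the outer face about 42–45 mm out from the cycler's front, inside the 18–51 mm range.
- **Lever:** the pad first pushed back at its closed height of 137 mm, then met a hard stop at 24 N. That was more than the 2–5 N needed. After release the pad top measured 138 mm, so it stayed down. It measured about 18 mm behind the cycler's front instead of the nominal 22 mm, probably because I placed the front face a few millimetres off.
- **Bystanders:** the rack and jar stood where they were in the final pictures. The arm never went near the tip box or paddle. I did not measure any of the four again.

**What I could not confirm:**
- The light contact left between carriage and stop can't be seen or measured after release.
- The moving drag hardly showed in the force readings.
- During the swing down, the force readings did not stand out from about 1 N of noise until the lever was nearly closed, though 2–5 N was expected. The closed position rests on the end contact and the pictures.

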